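# Slide a rudder blank through the width gate

## Robot

A 6-joint arm with a two-finger parallel gripper is mounted at the origin on the work surface. World frame = base frame: x ahead of the robot, y to its left, z up, the work surface at z = 0. Lengths are in m, angles in rad, forces in N, time in s.
With the tool pointing down it reaches from about 0.3 to 0.825 m from the base axis. Payload 5.4 kg.
Tool frame: the origin (TCP) lies at the very end of the fingers, on their centre line; the grasp point (between the pads) lies 19 mm behind it; z points along the fingers, x is the direction in which the jaws open and shut, and the axes are right-handed (so a half turn about z gives the same grasp; the last joint's range is limited). The gripper opens to 92 mm and grips with 3 to 60 N. Pads are 20 mm wide; open, the fingers measure 128 mm over their backs; the gripper's body (75 mm by 189 mm) begins 69 mm behind the grasp point.
Start: joints at [1.029, 0.158, 1.597, -0, 1.386, -0.21], TCP at [0.187, 0.544, 0.215] pointing down, gripper open.
Joint ranges: [-2.91, 2.91], [-0.94, 2.29], [0.18, 2.7], [-1.29, 4.43], [0.17, 2.64], [-3, 3]. Speed limits (rad/s): [2.57, 2.57, 3.14, 3.14, 3.14, 3.14].

## Interface

Orientations are given as a rotation vector (axis times angle).
In Python, from workcell import bot gives the robot as it stands. Calls block until the motion is done:
- bot.goto(position, orientation): joint-space move of the TCP to a pose.
- bot.line_to(position, rot=None, max_speed=0.15): straight line of the TCP; rot=None keeps the orientation; max_speed is the mean speed in m/s.
- bot.set_joints(angles): joint-space move.
- bot.set_gripper(opening, newtons=None): opening from 0.0 (shut) to 1.0 (fully open); newtons is the grip in N (None keeps the last); returns when the fingers have stopped.
- bot.hold(seconds).
- bot.inverse_kinematics(position, orientation): joint angles nearest the present ones, or None.
- bot.read_camera(name): name is "scene" or "top"; returns a dict with "pixels" (384x512x3 uint8, blue, green, red), "fx", "fy", "cx", "cy" (pixels), "R" (3x3) and "t" (3): a world point X has camera coordinates R X + t. Camera axes: x right, y down, z forward; pixel columns grow to the right and rows downward; lengths in m; the calibration is good to about 2 mm. A picture is of the moment at which its call begins. There is no depth.
A pose or a line that the arm cannot do raises bot.MotionError and nothing moves.
- bot.job_done(): hands the job in, once; it reports no verdict.
Readings, each from a call of its own:
- bot.current_clock(): time.
- bot.current_joints(): joint angles.
- bot.current_joint_vel(): joint speeds.
- bot.current_effort(): joint torques, N m.
- bot.current_ee_pos(): TCP position.
- bot.current_tool_rot(): TCP orientation.
- bot.current_contact_force(): force on the tool from outside, world axes, zero at the start.
- bot.current_ft_torque(): the same for the moment, N m.
- bot.current_opening(): opening from 0.0 (shut) to 1.0 (fully open).
Only numpy, scipy, OpenCV 4.12 (cv2) and the standard library are available. Lean on these libraries where they do the work, as an engineer would, in place of code of your own. Each camera call takes 0.05 s, during which the arm holds its last target.

## Task

Push the narrower pear wood rudder blank along the counter, rounded end first, through the gap between the two steel cheeks of the gate and on until its rounded end rests against the oak stop behind them. Only push it with the fingers: it must stay flat on the counter the whole way, never lifted or tipped, and everything else on the bench stays where it is. Leave it lying there and take the hand away.

Things in the scene. Friction and masses are not known exactly. Their poses are not given: they have to be found in the camera images.
- blank: narrower of two pear wood rudder blanks: flat board 90 long (x) x 56 wide (y) x 14 mm thick, 40 to 85 g, loose, lying flat. Origin: centre of its underside. Tail (-x) square; nose (+x) with both corners rounded to 14 mm radius, front edge flat over 28 mm. It starts on the gate's -x side, nose roughly towards the gate, up to 0.65 rad askew of it; it stops when the push stops
- blank_nose (a point): middle of the narrower blank's front edge: 45 mm along +x from its origin, 7 mm above its underside
- gate: fixed gate: two steel cheeks, each 40 long (x -20 to +20 mm), 24 wide, 30 high, ends rounded to 12 mm radius, inner faces at y = +/-31 mm (gap 62 mm), and an oak stop batten across the way behind them, face at x = 130 mm, 16 thick, 110 wide (y), 20 mm high. Bare counter between. Origin: on the counter midway between the cheeks; x = direction of travel to the stop, z up
- gate_stop (a point): middle of the stop's face: 130 mm along +x from the gate's origin, 7 mm above the counter
- wide_blank: the wider pear wood rudder blank, same shape, 115 long x 78 wide x 14 mm thick; lies loose on the counter, stays where it is. Origin at the centre of its underside, x along its length
- dish: white ceramic mixing dish, round, 84 mm across, 34 mm high, loose; origin at the centre of its underside
- wheel: grey pewter ship's wheel casting lying flat, about 81 mm across its spokes, 12 mm high, loose; origin at the centre of its underside
- dividers: steel dividers pair lying flat, slightly open, about 155 mm long, 10 mm high, loose; origin under the hinge, the points lie 128 mm out along x, 52 mm apart
- glue: standing glue bottle, 48 mm across, 95 mm tall, loose; origin at the centre of its underside
- brush: small brush lying on the counter, 160 mm long, loose
- varnish: amber glass jar, 60 mm across, 60 mm tall, loose; origin at the centre of its underside
Mind the look-alikes: they are no part of the job. Several things look just like the gate: the one meant starts nearest to the robot's base. Leave any yellow look-alike of the blank alone.

How it is judged:
On the way:
1. the narrower blank lies between the cheeks, flat on the counter (x of blank in the frame of gate between -0.04 and 0.04 m and y of blank in the frame of gate between -0.012 and 0.012 m and height (world z) of blank below 0.006 m), for 0.1 s.
At the end, for the whole second after the job is handed in: the narrower blank lies flat and still between cheeks and stop, clear of the gap, the middle of its rounded end within 6 mm of the stop's face and within 30 mm of the stop's middle, its length within 0.25 rad of the gate's direction (x of blank_nose in the frame of gate between 0.124 and 0.134 m and y of blank_nose in the frame of gate between -0.03 and 0.03 m and angle between the x axis of blank and the x axis of gate, either way round below 0.25 rad and height (world z) of blank below 0.005 m and angle between blank's own z axis and vertical below 0.1 rad and linear speed of blank below 0.01 m/s); the robot touches nothing.
It fails at once if the narrower blank is lifted off the counter (height (world z) of blank above 0.01 m).
It fails at once if the narrower blank is tipped (angle between blank's own z axis and vertical above 0.25 rad).
It fails at once if another thing on the bench is moved by more than 15 mm (distance of any of wide_blank, dish, wheel, dividers, glue, brush, varnish from where it was at the start of the episode above 0.015 m).
It also fails if it takes over 61 s, if anything falls off the work surface, if the arm or the gripper's body presses on something with over 40 N, if the wrist force passes 120 N, or if a joint passes its speed limit or range.

## Working session

There is one attempt and no reset: what is moved stays moved. The work goes in short steps, each a Python script; the robot and the scene stay as the last script left them, time stands still between calls to the robot, and variables do not carry over. Pictures are saved under pics/ and viewed, and the job is handed in when it is done.

```bash
mkdir -p pics; ls
python3 - <<'E'
from workcell import bot
import cv2,json,numpy as np
for n in("scene","top"):
    c=bot.read_camera(n); p=np.array(c["pixels"],np.uint8)
    cv2.imwrite(f"pics/{n}0.png",p)
    print(n,c["fx"],c["fy"],c["cx"],c["cy"],np.round(c["R"],4).tolist(),np.round(c["t"],4).tolist())
print(bot.current_clock(),bot.current_tool_rot())
E
```

```text
pics
scene 414.647116174866 414.647116174866 253.37176913596343 192.5100001099926 [[0.779, 0.627, 0.0121], [0.4988, -0.6079, -0.6178], [-0.38, 0.4873, -0.7863]] [-0.4773, -0.2287, 1.4788]
top 386.0470856506968 386.0470856506968 251.4599849827515 185.84306025910823 [[0.0061, -1.0, 0.0076], [-0.9922, -0.007, -0.1247], [0.1247, -0.0068, -0.9922]] [0.0196, 0.5706, 1.2328]
0.1 [ 2.55729079e+00  1.82367973e+00 -2.41590414e-03]
```

View pics/top0.png

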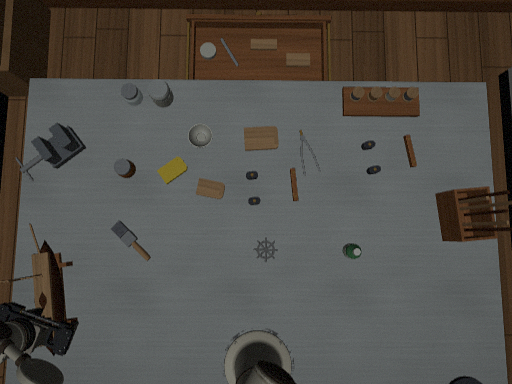

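View pics/scene0.png

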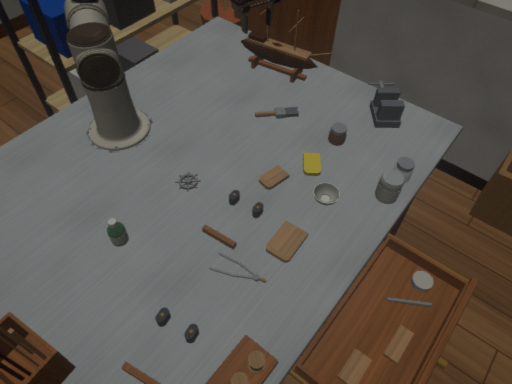

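The top view shows two gate-like sets. One has cheeks at (252,175) and (254,201) with a stop at (294,184). The other has cheeks at (368,145) and (373,170) with a stop at (410,151). The base is at about (258,360), so the first set is nearest and is the gate meant. There are three board-like things besides it: the pear board at (210,188), the larger pear board at (261,138), which is the wide blank, and the yellow one at (172,169), which is to be left alone. I'll confirm this in an enlarged crop.

Run:
```python
import cv2,numpy as np
a=cv2.imread("pics/top0.png")[120:270,150:320]; b=cv2.imread("pics/scene0.png")[150:270,200:330]
g=lambda i:np.clip(i.astype(float)*1.6,0,255).astype(np.uint8)
cv2.imwrite("pics/top0c.png",g(cv2.resize(a,None,fx=4,fy=4,interpolation=cv2.INTER_CUBIC)))
cv2.imwrite("pics/scene0c.png",g(cv2.resize(b,None,fx=5,fy=5,interpolation=cv2.INTER_CUBIC)[:600]))
```

```text
(no output)
```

View pics/top0c.png

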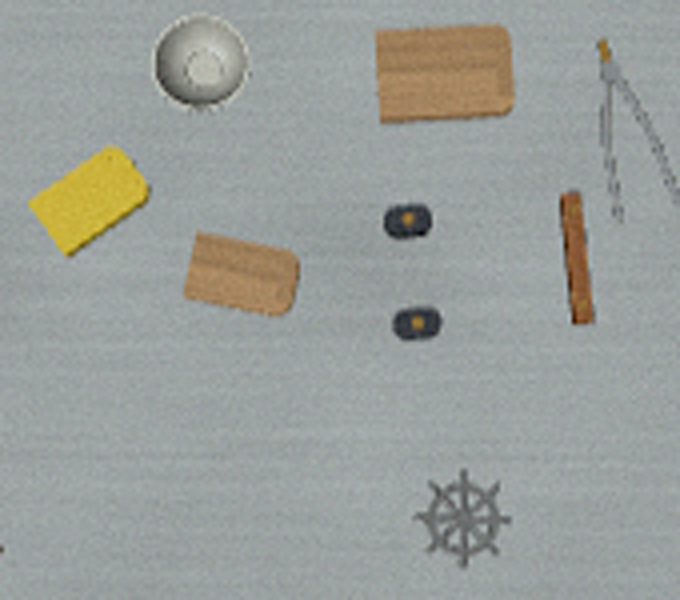

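View pics/scene0c.png

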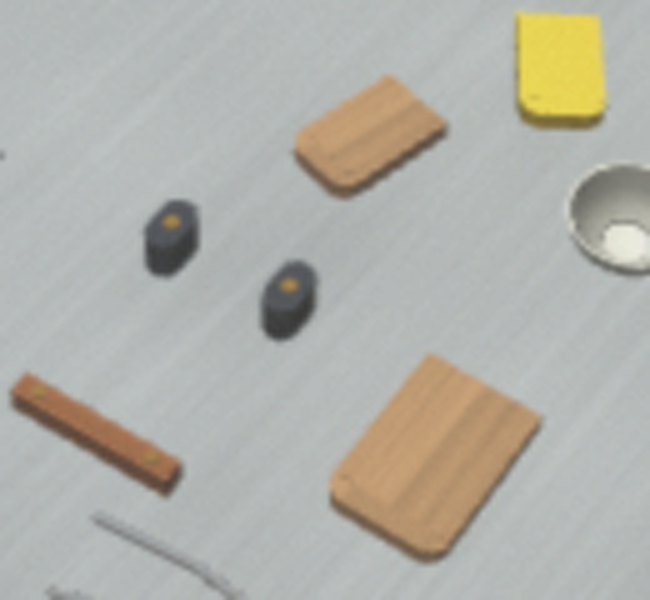

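The crops confirm the layout: the gate has dark cheeks at crop (408,221) and (417,323), with the oak stop at (577,258). The narrow blank is at (243,275), smaller than the wide one at (445,75), and its rounded nose faces right. Next I measure positions.

```bash
cat > h.py <<'E'
from workcell import bot
import cv2,numpy as np
def cast(c,uv,z):
    uv=np.atleast_2d(np.asarray(uv,float)); R=np.array(c["R"]);t=np.array(c["t"])
    d=np.c_[(uv[:,0]-c["cx"])/c["fx"],(uv[:,1]-c["cy"])/c["fy"],np.ones(len(uv))]@R
    C=-R.T@t
    return (C+d*((z-C[2])/d[:,2])[:,None])[:,:2]
def proj(c,X):
    p=np.array(c["R"])@np.array(X,float)+np.array(c["t"]); return np.array([c["fx"]*p[0]/p[2]+c["cx"],c["fy"]*p[1]/p[2]+c["cy"]])
def blobs(m,amin):
    n,l,s,ce=cv2.connectedComponentsWithStats(m.astype(np.uint8))
    return [(s[i,4],ce[i],l==i) for i in range(1,n) if s[i,4]>=amin]
def hsv(c): return cv2.cvtColor(np.array(c["pixels"],np.uint8),cv2.COLOR_BGR2HSV).astype(int)
def near(bl,X,c):
    u=proj(c,X); return min(bl,key=lambda b:np.hypot(*(b[1]-u)))
def outline(m,up=4):
    a=cv2.resize(cv2.GaussianBlur(m.astype(np.float32),(3,3),0.6),None,fx=up,fy=up,interpolation=cv2.INTER_LINEAR)
    k=max(cv2.findContours((a>.5).astype(np.uint8),0,1)[0],key=cv2.contourArea)[:,0].astype(float)
    return (k+.5)/up-.5
def rect(c,m,z):
    w=cast(c,outline(m),z); r=cv2.minAreaRect((w*1000).astype(np.float32)); return r,cv2.boxPoints(r),w
E
python3 - <<'E'
from h import *
for n in("scene","top"):
    c=bot.read_camera(n); H=hsv(c); p=np.array(c["pixels"])
    print(n,"C",-np.array(c["R"]).T@np.array(c["t"]))
    seeds={"blank":((210,188),(274,178),.014),"stop":((294,184),(219,236),.02),"wide":((261,138),(287,242),.014)}
    for k,(a,b,z) in seeds.items():
        u=a if n=="top" else b; print(k,"hsv",H[u[1],u[0]],"bg",H[220,200])
    col=(H[...,1]>70)&(H[...,0]<22)
    for k,(a,b,z) in seeds.items():
        u=np.array(a if n=="top" else b)
        bl=min(blobs(col,20),key=lambda q:np.hypot(*(q[1]-u)))
        r,bx,w=rect(c,bl[2],z); print(k,bl[0],bl[1].round(1),np.round(r[0],1),np.round(r[1],1),round(r[2],1))
        print("  box",bx.round(1).tolist())
    dk=(H[...,2]<75)
    for u in ([(252,175),(254,201)] if n=="top" else [(258,209),(234,197)]):
        bl=min(blobs(dk,20),key=lambda q:np.hypot(*(q[1]-np.array(u))))
        b=outline(bl[2]); 
        x,y=u; s=p[y-8:y+9,x-8:x+9].astype(float); wt=np.clip(s[...,2]-s[...,0]-10,0,None)
        yy,xx=np.mgrid[y-8:y+9,x-8:x+9]; d=np.array([(wt*xx).sum(),(wt*yy).sum()])/wt.sum()
        print("cheek",bl[0],bl[1].round(1),"dot",d.round(2),cast(c,d,.03).round(4),"blob@15", (cast(c,bl[1],.015)).round(4), [np.round(q,1) for q in rect(c,bl[2],.03)[0]])
E
```

```text
scene C [ 1.04780331 -0.56028479  1.02721666]
blank hsv [ 15  99 116] bg [ 90   7 117]
stop hsv [ 13 124  99] bg [ 90   7 117]
wide hsv [ 15 100 112] bg [ 90   7 117]
blank 396 [272.8 176.8] [565.6 157.1] [95.1 60.4] 78.9
  box [[526.7999877929688, 116.30000305175781], [586.0, 104.69999694824219], [604.4000244140625, 198.0], [545.0999755859375, 209.60000610351562]]
stop 245 [218.8 236.2] [ 582.1 -122. ] [110.7  23.8] 5.2
  box [[525.9000244140625, -115.19999694824219], [528.0, -138.89999389648438], [638.2999877929688, -128.8000030517578], [636.0999755859375, -105.0999984741211]]
wide 958 [285.8 241.3] [739.6 -10.1] [ 78.8 119.5] 3.6
  box [[696.5, 47.0], [704.0, -72.30000305175781], [782.5999755859375, -67.30000305175781], [775.0999755859375, 52.0]]
cheek 121 [257.2 210.1] dot [257.41 206.62] [[0.6087 0.0237]] blob@15 [[0.6098 0.0219]] [array([615.2,  13.6]), array([31.8, 54.2]), np.float64(38.1)]
cheek 119 [233.9 197.4] dot [233.85 193.92] [[0.5233 0.0157]] blob@15 [[0.5242 0.0141]] [array([531. ,   7.2]), array([32.7, 56.4]), np.float64(40.0)]
top C [0.4121975  0.03203381 1.2941005
[... 288 characters left out ...]
, 211.39999389648438]]
stop 168 [293.7 184.1] [ 579.8 -117.2] [111.1  19.4] 5.3
  box [[523.5999755859375, -112.69999694824219], [525.4000244140625, -132.0], [636.0, -121.80000305175781], [634.2000122070312, -102.5]]
wide 748 [260.6 137.8] [738.   -7.3] [ 80.8 116. ] 3.7
  box [[693.9000244140625, 48.0], [701.4000244140625, -67.80000305175781], [782.0999755859375, -62.5], [774.5, 53.29999923706055]]
cheek 87 [251.5 175. ] dot [251.58 174.12] [[0.6103 0.0232]] blob@15 [[0.6096 0.0234]] [array([607.3,  23.4]), array([29.3, 38.9]), np.float64(0.4)]
cheek 81 [253.7 200.5] dot [253.9  200.17] [[0.5238 0.015 ]] blob@15 [[0.5241 0.0154]] [array([522.7,  15.1]), array([25.5, 41.1]), np.float64(0.4)]
```

The measurements agree across both cameras. The cheek spacing is 86.3 mm (86 expected), and the stop's angle and centre match the gate frame. In the gate frame the blank is at x≈-140, y≈+10.6 mm, yaw≈-16.4°. I'll push squarely on the tail with both fingertips (jaws 10 mm apart, 46 mm over the backs), along an arc that straightens the blank.

```bash
cat >> h.py <<'E'
from scipy.spatial.transform import Rotation as Ro
A=np.array([.6095,.02345]);B=np.array([.52355,.01535]); GO=(A+B)/2
gy=(A-B)/np.hypot(*(A-B)); gx=np.array([gy[1],-gy[0]])
GANG=np.arctan2(gx[1],gx[0])
def tow(x,y): return GO+gx*x+gy*y
def tog(P): d=np.atleast_2d(P)-GO; return np.c_[d@gx,d@gy]
OFF=.010; Z=.004
def pose(x,y,th,back=0,z=Z,s=1):
    "tool pose with front finger faces at tail middle (gate frame x,y, yaw th)"
    x2=x-(OFF+back)*np.cos(th); y2=y-(OFF+back)*np.sin(th)
    P=tow(x2,y2); a=GANG+th+s*np.pi/2
    X=np.array([np.cos(a),np.sin(a),0]);Zt=np.array([0,0,-1.]);Y=np.cross(Zt,X)
    return [P[0],P[1],z],Ro.from_matrix(np.c_[X,Y,Zt]).as_rotvec()
def blank(n,save=None,guess=None):
    c=bot.read_camera(n); H=hsv(c); col=(H[...,1]>70)&(H[...,0]<22)
    if save: cv2.imwrite(f"pics/{save}.png",np.array(c["pixels"],np.uint8))
    bl=near(blobs(col,60),[*tow(*guess),.014],c)
    r,bx,w=rect(c,bl[2],.014); b=tog(bx/1000)
    e=[b[1]-b[0],b[2]-b[1]]; l=max(e,key=np.linalg.norm); l=l if l[0]>0 else -l
    return bl[0],b.mean(0).round(4),np.round(r[1],1),np.arctan2(l[1],l[0]).round(3)
E
python3 - <<'E'
from h import *
print(GO,gx,GANG)
print(blank("top",None,(-.14,.01)),blank("scene",None,(-.14,.01)))
for s in(1,-1):
    for q in[(-.183,.023,-.286),(.04,0,0)]:
        for z in (.004,.1):
            j=bot.inverse_kinematics(*pose(*q,z=z,s=s)); print(s,q,z,None if j is None else np.round(j,2))
E
```

```text
[0.566525 0.0194  ] [ 0.09382511 -0.99558869] -1.476833006589392
(np.int32(438), array([-0.1407,  0.0105]), array([92.7, 56.9]), np.float64(-0.286)) (np.int32(397), array([-0.1371,  0.0121]), array([95.4, 60. ]), np.float64(-0.285))
1 (-0.183, 0.023, -0.286) 0.004 [ 0.16  0.49  1.63 -0.    1.02  0.35]
1 (-0.183, 0.023, -0.286) 0.1 [ 0.16  0.36  1.59 -0.    1.19  0.35]
1 (0.04, 0, 0) 0.004 [-0.23  0.4   1.76 -0.    0.98 -0.32]
1 (0.04, 0, 0) 0.1 [-0.23  0.26  1.72 -0.    1.16 -0.32]
-1 (-0.183, 0.023, -0.286) 0.004 [ 0.16  0.49  1.63 -0.    1.02 -2.79]
-1 (-0.183, 0.023, -0.286) 0.1 [ 0.16  0.36  1.59 -0.    1.19 -2.79]
-1 (0.04, 0, 0) 0.004 [-0.23  0.4   1.76 -0.    0.98  2.82]
-1 (0.04, 0, 0) 0.1 [-0.23  0.26  1.72 -0.    1.16  2.82]
```

```bash
cat >> h.py <<'E'
from scipy.interpolate import CubicHermiteSpline
def track(c0,th0,c1,th1,n):
    s=CubicHermiteSpline([c0[0],c1[0]],[c0[1],c1[1]],[np.tan(th0),np.tan(th1)])
    out=[]
    for x in np.linspace(c0[0],c1[0],n+1)[1:]:
        th=np.arctan(s(x,1)); out.append((x-.045*np.cos(th),float(s(x))-.045*np.sin(th),float(th)))
    return out
E
python3 - <<'E'
from h import *
c0=(-.1415,.011);th=-.286
t0=(c0[0]-.045*np.cos(th),c0[1]-.045*np.sin(th),th)
bot.set_gripper(10/92)
print("open",bot.current_opening())
bot.goto(*pose(*t0,back=.012,z=.08))
p,r=pose(*t0,back=.012); bot.line_to(p,r,max_speed=.08)
print(bot.current_contact_force(),bot.current_ee_pos(),blank("scene","s1",(-.14,.01)))
for q in track(c0,th,(-.075,0),0,8)[:4]:
    p,r=pose(*q); bot.line_to(p,r,max_speed=.04); print(np.round(q,4),np.round(bot.current_contact_force(),2))
print(blank("scene","s2",(-.105,.003)),blank("top","t2",(-.105,.003)),bot.current_clock())
E
python3 -c "
import cv2
a=cv2.imread('pics/s1.png')[100:260,180:340];b=cv2.imread('pics/s2.png')[100:260,180:340]
cv2.imwrite('pics/c2.png',cv2.resize(cv2.hconcat([a,b]),None,fx=2.5,fy=2.5)*1)"
```

```text
open 0.10734201388285489
[ 0.35434726 -0.49109228  0.41171775] [0.5776406  0.22721134 0.00471061] (np.int32(399), array([-0.1372,  0.012 ]), array([95.2, 60.4]), np.float64(-0.289))
[-0.1766  0.0204 -0.2631] [1.03 0.71 0.26]
[-0.1686  0.0171 -0.2367] [-0.54  0.21  0.81]
[-0.1606  0.0139 -0.2066] [-0.33  0.73  0.02]
[-0.1526  0.0108 -0.1729] [-0.27  0.36 -0.44]
(np.int32(414), array([-0.1054,  0.0057]), array([98. , 59.6]), np.float64(-0.167)) (np.int32(362), array([-0.0988,  0.0034]), array([60.4, 69.5]), np.float64(-0.087)) 6.4583
```

View pics/c2.png

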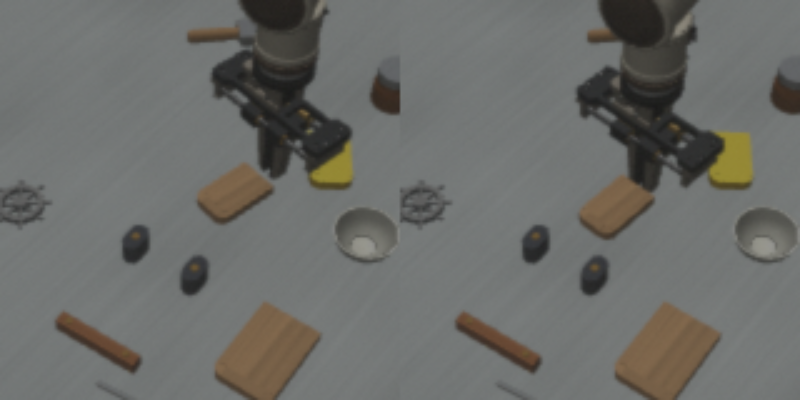

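The blank is following the fingers: in the scene view its yaw is -0.167, against -0.173 planned. It lies at about (616,207) in the right panel, in line with the gap. I'll finish the alignment arc, then back away for an unobstructed check before entering the gap.

```bash
python3 - <<'E'
from h import *
c0=(-.1415,.011);th=-.286
for q in track(c0,th,(-.075,0),0,8)[4:]:
    p,r=pose(*q); bot.line_to(p,r,max_speed=.04); print(np.round(q,4),np.round(bot.current_contact_force(),2))
p,r=pose(*q,back=.03); bot.line_to(p,r,max_speed=.1)
p,r=pose(*q,back=.17,z=.06); bot.line_to(p,r,max_speed=.2)
print(blank("scene","s3",(-.075,.0)),blank("top","t3",(-.075,.0)),bot.current_clock())
E
python3 -c "
import cv2
a=cv2.imread('pics/s3.png')[120:260,180:320];b=cv2.imread('pics/t3.png')[120:260,180:320]
cv2.imwrite('pics/c3.png',cv2.resize(cv2.hconcat([a,b]),None,fx=2.8,fy=2.8,interpolation=2))"
```

```text
[-0.1445  0.0078 -0.1353] [-0.01 -0.67 -0.34]
[-0.1364  0.005  -0.0939] [0.1  0.35 0.53]
[-0.1283  0.0024 -0.0488] [ 0.03 -0.15  0.77]
[-0.12 -0.    0.  ] [0.12 0.06 0.16]
(np.int32(414), array([-0.0703,  0.0017]), array([57.8, 95.8]), np.float64(0.007)) (np.int32(433), array([-0.0754,  0.0005]), array([57.8, 90.7]), np.float64(0.018)) 9.375
```

View pics/c3.png

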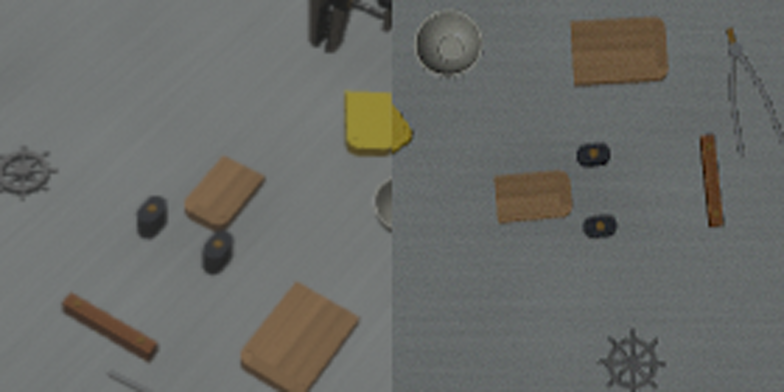

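The view is clear and the blank sits square in front of the gap: y≈+0.5 mm, yaw ≈0.01 to 0.02. The arc worked, so I push straight through.

```bash
python3 - <<'E'
from h import *
p,r=pose(-.12,0,0,back=.03); bot.line_to(p,r,max_speed=.2)
for x in np.r_[-.122,np.arange(-.11,.021,.01)]:
    p,r=pose(x,0,0); bot.line_to(p,r,max_speed=.04)
    f=np.array(bot.current_contact_force()); print(round(x,3),np.round(f,1),np.round(tog(bot.current_ee_pos()[:2])[0],4))
    if np.linalg.norm(f)>15: print("STOP");break
print(blank("scene","s4",(.065,.0)),bot.current_clock())
E
python3 -c "
import cv2
a=cv2.imread('pics/s4.png')[120:260,160:320]
cv2.imwrite('pics/c4.png',cv2.resize(a,None,fx=4,fy=4,interpolation=2))"
```

```text
-0.122 [-1.   0.3  0.5] [-0.132 -0.   ]
-0.11 [0.3 0.1 0.9] [-0.1197  0.    ]
-0.1 [ 0.5 -0.1  0.1] [-0.1097  0.    ]
-0.09 [-0.4  0.5  0. ] [-0.0997  0.    ]
-0.08 [-0.7 -0.4  0.2] [-0.0897  0.    ]
-0.07 [0.7 0.5 0.1] [-0.0797  0.    ]
-0.06 [0.4 0.6 0.3] [-0.0697  0.    ]
-0.05 [ 0.2 -0.1 -0.2] [-0.0597  0.    ]
-0.04 [ 0.5 -0.5 -0.1] [-0.0497  0.    ]
-0.03 [ 0.1 -0.1  1.1] [-0.0397  0.    ]
-0.02 [-1.  -0.  -0.8] [-0.0297  0.    ]
-0.01 [-0.4 -0.4 -0.4] [-0.0197  0.    ]
-0.0 [-0.2  0.  -0.2] [-0.0097  0.    ]
0.01 [ 0.3 -0.2  0.2] [0.0003 0.    ]
0.02 [ 0.2 -0.5 -1.1] [0.0103 0.    ]
(np.int32(495), array([0.0675, 0.0041]), array([59.2, 96.9]), np.float64(0.028)) 16.825
```

View pics/c4.png

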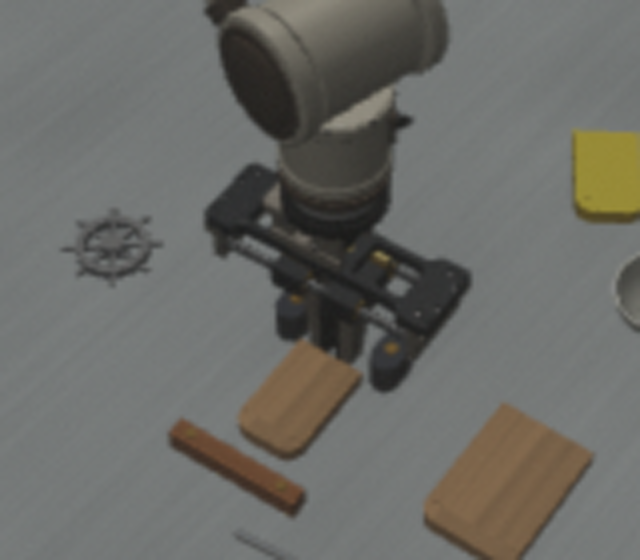

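The blank (crop ≈(298,400)) is past the cheeks and straight, the fingers are inside the gap, and the stop at (235,467) is about 20 mm ahead. I'll finish in small steps with the force watched.

```bash
python3 - <<'E'
from h import *
for x in np.r_[.028,.034,np.arange(.036,.0440,.001)]:
    p,r=pose(x,0,0); bot.line_to(p,r,max_speed=.02)
    f=np.array(bot.current_contact_force()); print(round(x,4),np.round(f,1),np.round(tog(bot.current_ee_pos()[:2])[0],4))
    if np.linalg.norm(f)>4: print("contact");break
p,r=pose(x,0,0,back=.02); bot.line_to(p,r,max_speed=.05)
p[2]=.15; bot.line_to(p,r,max_speed=.15)
p,r=pose(x,0,0,back=.20,z=.2); bot.goto(p,r)
print(blank("scene","s5",(.085,.0)),blank("top","t5",(.085,.0)),bot.current_clock())
E
python3 -c "
import cv2
a=cv2.imread('pics/s5.png')[140:270,180:320];b=cv2.imread('pics/t5.png')[120:250,190:330]
cv2.imwrite('pics/c5.png',cv2.resize(cv2.hconcat([a,b]),None,fx=2.8,fy=2.8,interpolation=2))"
```

```text
0.028 [ 0.7 -0.6 -0.3] [0.0181 0.    ]
0.034 [-0.1 -0.5 -0. ] [0.0242 0.    ]
0.036 [-0.2  0.7  0.1] [0.0261 0.    ]
0.037 [0.2 0.8 0.1] [ 0.027 -0.   ]
0.038 [-0.2  0.5 -1. ] [0.0281 0.    ]
0.039 [ 1.2  0.1 -0.4] [0.0291 0.    ]
0.04 [-0.5  0.2 -1.2] [0.0301 0.    ]
0.041 [ 0.1  1.6 -0.4] [ 0.0309 -0.    ]
0.042 [-0.9  5.6  1.7] [ 0.031  -0.0001]
contact
(np.int32(724), array([0.096 , 0.0002]), array([112.7, 110.1]), np.float64(-1.567)) (np.int32(597), array([0.0935, 0.0012]), array([111.6, 108.6]), np.float64(1.569)) 22.125
```

View pics/c5.png

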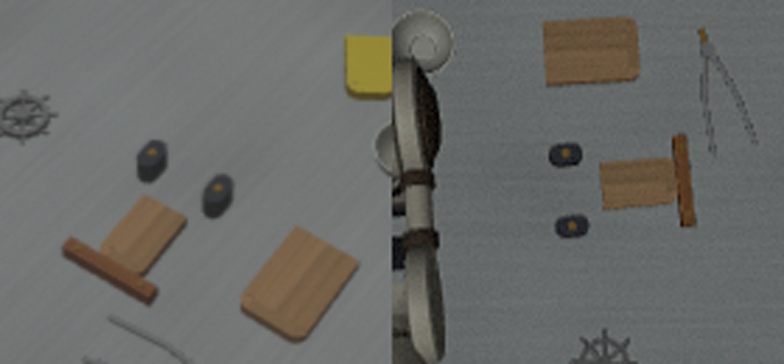

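Both views show the nose against the stop, square and central, with the hand clear. The blob fit merged the blank with the stop, so its yaw reading means nothing here. Its extent along the travel, 109 to 110 mm, roughly matches 90 + 16 mm touching plus the visible side faces. The force also rose to 5.6 N at the expected place, so I'm handing in.

Run:
```python
from h import *
bot.hold(.5); print(bot.current_contact_force()); bot.job_done(); print(bot.current_clock())
```

```text
[-0.03221105  0.60573289 -0.88576799]
the job is handed in; nothing more can be done
the job is handed in; nothing more can be done
```

I pushed the narrower blank through the gate nearest the base and up against its oak stop, then took the hand away and handed the job in. It used about 23 of the 61 s, and no verdict was reported.

**How it was done:** I pushed the tail with both fingertips at counter height. A curved push first straightened the blank from about -16° to square with the gap. A straight push then took it through the gap and on to the stop.

**Checks that agreed:**
- Before the gap, the top view put the blank within about 1 mm of the gate's centre line, with a yaw of 0.018 rad.
- The force stayed at noise level all the way through the cheeks. It rose to 5.6 N only at the stop, with the tail about where a 90 mm blank touching the stop would put it (41 mm in the gate frame, 40 mm expected).
- The last pictures show the blank flat, square and touching the stop, with the hand clear. The other things visible in the close-ups look unmoved; I did not measure them again.

**Check that failed:** the last automatic fit merged the blank and the stop into one shape, so its yaw reading was not usable. The final pose therefore rests on the pictures, the contact force and where the fingers ended. The merged length of 109 to 110 mm only roughly matches the 106 mm expected.

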